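# Put the full accessory case away in the bench rack

## Robot

A 6-joint arm with a two-finger parallel gripper is mounted at the origin on the work surface. World frame = base frame: x ahead of the robot, y to its left, z up, the work surface at z = 0. Lengths are in m, angles in degrees, forces in N, time in s.
With the tool pointing down it reaches from about 0.4 to 0.825 m from the base axis. Payload 7 kg.
Tool frame: the origin (TCP) lies between the finger pads; the fingertips stand 14 mm ahead of it and the grasp point (between the pads) lies 5 mm behind it; z points along the fingers, y is the line along which they close (so a half turn about z gives the same grasp; the last joint's range is limited). The gripper opens to 88 mm and grips with 3 to 60 N. Pads are 19 mm wide; open, the fingers measure 130 mm over their backs; the gripper's body (78 mm by 193 mm) begins 47 mm behind the grasp point.
Start: joints at [79.991, 20.546, 0.682, 0, -70.136, -16.507], TCP at [0.301, 0.604, 0.241] pointing down, gripper open.
Joint ranges: [-176.03, 176.03], [-82.01, 121.73], [-58.28, 71.71], [-173.87, 95.51], [-174.79, -0.11], [-173.66, 173.66]. Speed limits (degrees/s): [136.94, 136.94, 172.46, 180, 180, 180].

## Interface

Orientations are given as [roll, pitch, yaw] about the fixed x, y, z axes, in that order (R = Rz(yaw) Ry(pitch) Rx(roll)).
In Python, from plant import status, cams, job gives the robot as it stands. The module is installed in compiled form; this text tells all that it offers.
- The arm moves only by the tool step_arm, never from a script. Its arguments are lists of equal length, an entry for each row: "xyz": the shift along the tool's x, y, z each as a share of 20 cm, from -1 to 1, a list of three; "yaw": the turn about the tool's z as a share of 360 degrees, from -1 to 1; "claw": the closure, from -1 (fully open) to 1 (shut). A call has 1 to 20 rows; each row is the pose to reach, as a shift and turn from the pose commanded when the call began, along the tool's axes at that moment, turning the shorter way round; what a row does not reach only later rows make up. A row lasts 1/12 s, in which the tool goes at most 41.7 mm and 7.16 degrees, less where a joint would pass 70% of its speed; a pose out of reach is approached as far as the arm can. A call with a number of a shift or a turn outside -1 to 1 is refused whole. A call with a gripper value outside its range is refused whole. The fingers move at their own pace and stop on an object; "grip_force" is the grip in N (left out, the last holds). Time passes only in rows, so rows that repeat a pose let the fingers close. It gives the time, the measured TCP pose, the force, the opening and the grip force at its end, in the units of the state.
- status.get_state(): the state, without advancing time (a new reading comes with each control period).
- cams.capture(name): name is "side" or "top"; returns (picture, depth): 480x640x3 uint8, blue, green, red; 480x640 float32, m along the optical axis (not along the pixel's ray), 0 where there is no reading.
- cams.calibration(name): a dict with "mtx" (3x3 intrinsics, pixels), "D" ([k1, k2, p1, p2, k3] as OpenCV has them; the pictures are not rectified), "camera_from_world" (4x4, takes a point from world to camera coordinates). Camera axes: x right, y down, z forward; pixel columns grow to the right and rows downward; lengths in m; the calibration is good to about 2 mm. A picture is of the moment at which its call begins. calibration takes no time and is no camera call.
- job.close_job(): hands the job in; it is judged then, once.
The state is a dict: "time_s": time; "joints": joint angles; "qd": joint speeds; "joint_torque": joint torques, N m; "tcp_pos": TCP position; "eef_rot": TCP orientation; "contact_force": force on the tool from outside, world axes, zero at the start; "moment": the same for the moment, N m; "gripper_width": finger opening in m; "gripper_force": force on a finger pad.
Only numpy, scipy, OpenCV 4.12 (cv2) and the standard library are available. Lean on these libraries where they do the work, as an engineer would, in place of code of your own. Each camera call takes 0.05 s, during which the arm holds its last target. There are 200 camera calls.

## Task

Four identical closed cases stand in the tray, but only one of them is full of drill bits and clearly heavier than the empty ones: heft them by their handles to find it, and put that one away in the free bay of the bench rack, handle up and lengthwise, pushed fully home against the bay's back stop. Leave the empty cases standing in the tray, do not drop or tip over any case, and leave the other things on the bench where they are.

Things in the scene. Friction and masses are not known exactly. Their poses are not given: they have to be found in the camera images.
- case1_center (a point): centre (half-way up its 52 mm high body) of case 1 of four that look alike: closed red plastic box, 140 mm long (x), 60 wide (y), z up, latch on its -x end. Fixed black handle above the lid: a straight bar along x, 92 long, 10 wide, 10 thick, axis 50 mm above this point, 19 mm free under it between two feet at its ends. Empty cases weigh 0.22 to 0.30 kg, the full one 0.60 to 0.80
- case2_center (a point): centre of case 2: same look, size, handle and axes as case 1. Any of the four may be the full one and any may stand at any place in the tray; nothing inside rattles or shifts and the lids stay shut
- case3_center (a point): centre of case 3: same look, size, handle and axes as case 1. Any of the four may be the full one and any may stand at any place in the tray; nothing inside rattles or shifts and the lids stay shut
- case4_center (a point): centre of case 4: same look, size, handle and axes as case 1. Any of the four may be the full one and any may stand at any place in the tray; nothing inside rattles or shifts and the lids stay shut
- tray: open plywood tray, fixed, 168 x 300 x 34 mm (x, y, z), walls and floor 6 mm, origin at the middle of its underside. The cases stand in it side by side along its y, 70 mm apart, lengthwise along its x; the 10 mm between them are too narrow for fingers, but the handles stand free
- bay: the free bay of the rack, marked by a thin black rubber liner. Origin at the middle of the bay's floor; x points level into the bay, z up. Floor 70 mm above the mat, bay 80 mm wide between side walls 40 high, 128 deep: mouth at x = -64 mm, back stop (a lip 25 high) at x = +64. A case pushed home has its centre at x = -6 mm and sticks out 12 mm
- rack: bench rack, fixed, 134 mm deep (x), 178 wide (y), 174 high, origin under its middle, x pointing away from its mouths. Closed blue drawers below (pulls stand out 10 mm), two bays above side by side, 86 mm apart, under a clear top panel 96 mm above their floors over the full depth; a brown carton fills the other bay. At least 180 mm of bare blue mat (3 mm thick) before it, on the robot's side
- jar_mid (a point): amber jar with a black cap, 52 mm across, 75 high, loose; the point is its middle
- tin: flat round steel tin, 72 mm across, 26 high, loose; origin at the middle of its underside
- vise: small drill-press vise with a red knob, 180 mm long, 60 high, loose, 0.95 kg; origin under its middle
- wrench: wrench, 160 mm long, lying loose on the mat
- screwdriver: screwdriver with an orange handle, 190 mm long, lying loose on the mat
- cup: small black rubber cup, 56 mm across, 32 high, loose
- brush: brush, 160 mm long, lying loose on the mat
Mind the look-alikes: they are no part of the job. Leave any blue look-alike of the part that bears case2_center alone. What is shaped like the part that bears case3_center but orange is not meant.

How it is judged:
By the outcome, as a careful person would: the job done as asked, in the order asked, and still so for the second after the job is handed in, with the robot touching nothing.
It also fails if it takes over 72 s, if anything falls off the work surface, if the arm or the gripper's body presses on something with over 40 N, if the wrist force passes 120 N, or if a joint passes its speed limit or range.

## Working session

There is one attempt and no reset: what is moved stays moved. The work goes in short steps, Python scripts to look and compute and a tool call to move; the robot and the scene stay as the last step left them, time stands still between calls to the robot, and variables do not carry over. Pictures are saved under pics/ and viewed, at most 10 in all, crops included, and the job is handed in when it is done.

Besides the shell and the picture viewer there is one more tool, called after "Request:" by a JSON object that holds its "method" and its "body". step_arm: Moves the arm, as the interface text tells. Shift numbers are shares of 20 cm and turn numbers shares of 360 degrees, none past 1 either way. Its arguments: {"type":"object","properties":{"xyz":{"type":"array"},"yaw":{"type":"array"},"claw":{"type":"array"},"grip_force":{"type":"number"}},"required":["xyz","yaw","claw"]}

```bash
mkdir -p pics; cat > h.py <<'E'
import numpy as np,cv2
from plant import status,cams,job
def cal(n):
    c=cams.calibration(n);return np.array(c["mtx"],float),np.array(c["D"],float),np.array(c["camera_from_world"],float)
def ray(n,uv):
    K,D,T=cal(n);p=cv2.undistortPoints(np.array(uv,float).reshape(-1,1,2),K,D).reshape(-1,2)
    d=np.c_[p,np.ones(len(p))]@T[:3,:3];o=-T[:3,:3].T@T[:3,3];return o,d
def onplane(n,uv,z):
    o,d=ray(n,uv);return o+d*((z-o[2])/d[:,2])[:,None]
def pts(n,uv,dep):
    o,d=ray(n,uv);return o+d*np.array(dep)[:,None]
def tri(uv1,uv2):
    o1,d1=ray("top",[uv1]);o2,d2=ray("side",[uv2]);d1,d2=d1[0],d2[0]
    s=np.linalg.lstsq(np.c_[d1,-d2],o2-o1,rcond=None)[0];a=o1+s[0]*d1;b=o2+s[1]*d2
    return (a+b)/2,np.linalg.norm(a-b)
E
python3 - <<'E'
from h import *
for n in("top","side"):
    p,d=cams.capture(n);cv2.imwrite(f"pics/{n}0.png",p);np.savez(f"{n}0.npz",p=p,d=d)
    K,D,T=cal(n);print(n,K[0,0],(-T[:3,:3].T@T[:3,3]).round(3),T[2,:3].round(3),(d>0).mean())
print(status.get_state())
E
```

```text
top 468.9292891309962 [0.47  0.    1.051] [ 0.116 -0.006 -0.993] 0.996162109375
side 604.9245380243098 [-0.07  -0.693  0.889] [ 0.521  0.559 -0.645] 0.9961783854166667
{'time_s': 0.1, 'joints': array([ 7.99893154e+01,  2.05876267e+01,  6.37485119e-01, -1.63297431e-02,
       -7.01357796e+01, -1.65072871e+01]), 'qd': array([ 0.09085556, -0.08059701,  0.03027086,  0.07261705,  0.0180471 ,
        0.02601846]), 'joint_torque': array([-6.45141772e-04, -5.84163952e+01,  2.93754315e+01,  7.01553002e+00,
        1.02662118e-02, -4.93181142e-05]), 'tcp_pos': array([0.30121147, 0.60359038, 0.23970577]), 'eef_rot': array([ 1.79913258e+02, -9.69650823e-03, -2.65235246e+01]), 'contact_force': array([-0.78280025, -0.33245412, -0.14366136]), 'moment': array([-0.01392862,  0.01353123, -0.06766524]), 'gripper_force': 0.0, 'gripper_width': 0.08749157654289891}
```

View pics/top0.png

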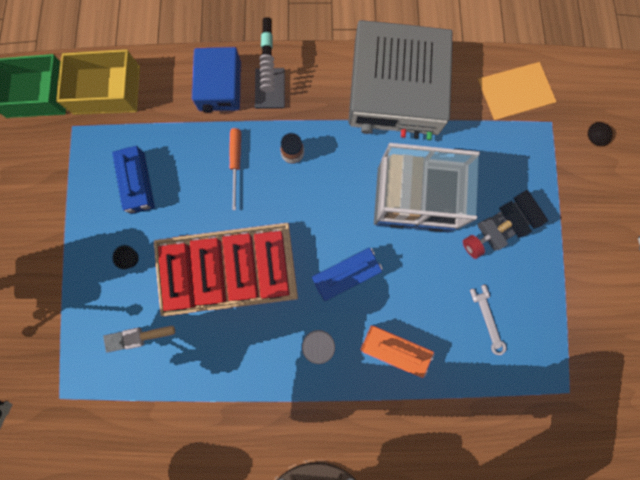

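View pics/side0.png

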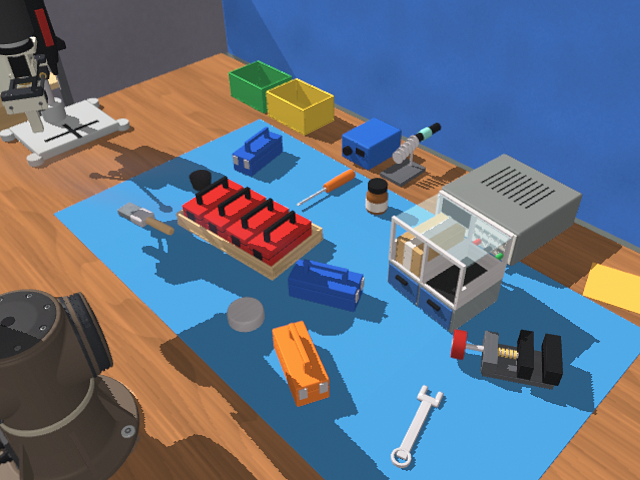

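The top view shows four red cases in the tray at (175,277), (207,272), (238,267) and (270,262). The rack is at (428,187), with a carton in its left bay. The free bay with the black liner is the right one at (445,190).

Look-alikes to leave alone are the blue cases at (132,180) and (348,275) and the orange one at (398,350). Only the red cases in the plywood tray fit the description. I'll measure from both depth views and confirm in one crop.

```bash
cat > m.py <<'E'
from h import *
P={}
for n in("top","side"):
    f=np.load(n+"0.npz");p,d=f["p"],f["d"];v,u=np.nonzero(d>0)
    X=pts(n,np.c_[u,v],d[v,u]);c=p[v,u].astype(int);P[n]=(X,c,np.c_[u,v])
E
python3 - <<'E'
from m import *
for n in P:
    X,c,uv=P[n];b,g,r=c.T
    red=(r>110)&(g<70)&(b<70)&(X[:,2]>.03)&(X[:,2]<.1)&(X[:,1]>0)
    R=X[red];print(n,"red",R.min(0).round(3),R.max(0).round(3),"lid z",np.percentile(R[:,2],[50,80,95]).round(4))
    lo,hi=np.percentile(R,1,0),np.percentile(R,99,0)
    h=(np.abs(X[:,:2]-(lo+hi)[:2]/2)<.17).all(1)&(X[:,2]>.085)&(X[:,2]<.13)&(c.max(1)<70)
    H=X[h];lab=np.zeros(len(H),int)
    # cluster by connected pixels
    m=np.zeros((480,640),np.uint8);m[uv[h][:,1],uv[h][:,0]]=1
    k,L,s,_=cv2.connectedComponentsWithStats(m)
    l=L[uv[h][:,1],uv[h][:,0]]
    for i in range(1,k):
        if s[i,4]<15: continue
        q=H[l==i];rc=cv2.minAreaRect((q[:,:2]*1000).astype(np.float32))
        w,V=np.linalg.eigh(np.cov(q[:,:2].T));a=V[:,1]*np.sign(V[0,1]);t=(q[:,:2]-q[:,:2].mean(0))@a
        print(n,s[i,4],"rect",np.round(rc[0],1),np.round(rc[1],1),"yaw",np.degrees(np.arctan2(a[1],a[0])).round(1),"mid",(q[:,:2].mean(0)+a*(t.max()+t.min())/2).round(4),"z",np.percentile(q[:,2],[10,50,90]).round(3))
    # rack
    for zlo,zhi in((.168,.19),(.1,.165),(.06,.08)):
        k=(X[:,1]<-.0)&(X[:,1]>-.3)&(X[:,0]>.5)&(X[:,0]<.77)&(X[:,2]>zlo)&(X[:,2]<zhi)
        if k.sum()>20:
            Q=X[k];print(n,"rack",zlo,k.sum(),np.percentile(Q,[1,50,99],0).round(3).tolist(),cv2.minAreaRect((Q[:,:2]*1000).astype(np.float32)))
p=cv2.imread("pics/top0.png");s=cv2.imread("pics/side0.png")
a=cv2.resize(p[125:245,360:500],(700,600),interpolation=cv2.INTER_CUBIC)[:, :]
t=cv2.resize(p[215:325,145:305],None,fx=2.5,fy=2.5,interpolation=2);ss=cv2.resize(s[170:330,380:530],None,fx=2.6,fy=2.6,interpolation=2);aa=cv2.resize(p[125:245,360:500],None,fx=2.5,fy=2.5,interpolation=2);s2=cv2.resize(s[170:280,170:330],None,fx=2.4,fy=2.4,interpolation=2)
o=np.zeros((600,800,3),np.uint8)
for im,y,x in((t,0,0),(aa,300,0),(ss[:330,:390],0,405),(s2[:265,:390],335,405)):
    hh,ww=min(im.shape[0],600-y),min(im.shape[1],800-x);o[y:y+hh,x:x+ww]=im[:hh,:ww]
cv2.imwrite("pics/crop1.png",o)
E
```

```text
top red [0.453 0.055 0.03 ] [0.617 0.342 0.094] lid z [0.0611 0.0628 0.0649]
top 120 rect [549.3  89. ] [85.6  8.5] yaw 6.4 mid [0.5493 0.0891] z [0.087 0.09  0.092]
top 119 rect [544.  156.7] [85.8  6.7] yaw 6.3 mid [0.544  0.1569] z [0.087 0.09  0.092]
top 133 rect [534.7 226.4] [85.9  8.5] yaw 5.8 mid [0.5346 0.227 ] z [0.088 0.09  0.092]
top 142 rect [524.5 295.4] [85.8  9.1] yaw 6.0 mid [0.5244 0.2958] z [0.088 0.09  0.093]
top rack 0.168 5466 [[0.628, -0.298, 0.169], [0.695, -0.221, 0.173], [0.766, -0.143, 0.179]] ((697.9075317382812, -224.56015014648438), (164.08375549316406, 136.15196228027344), 84.41915893554688)
top rack 0.1 475 [[0.63, -0.226, 0.101], [0.644, -0.151, 0.114], [0.767, -0.137, 0.162]] ((699.181396484375, -188.07498168945312), (91.42219543457031, 131.48377990722656), 84.39901733398438)
top rack 0.06 679 [[0.522, -0.299, 0.06], [0.635, -0.235, 0.072], [0.76, -0.087, 0.079]] ((597.685791015625, -180.88804626464844), (197.81053161621094, 290.326416015625), 65.27194213867188)
side red [0.451 0.037 0.03 ] [0.79  0.325 0.087] lid z [0.0605 0.0625 0.0646]
side 151 re
[... 225 characters left out ...]
412 0.1579] z [0.087 0.09  0.092]
side 166 rect [547.2  90.8] [93.  14.8] yaw 6.4 mid [0.5473 0.09  ] z [0.086 0.09  0.092]
side rack 0.168 4175 [[0.625, -0.299, 0.17], [0.693, -0.226, 0.173], [0.766, -0.141, 0.179]] ((698.039306640625, -222.1868896484375), (166.42477416992188, 141.08551025390625), 85.27151489257812)
side rack 0.1 1168 [[0.63, -0.29, 0.101], [0.642, -0.192, 0.124], [0.754, -0.135, 0.162]] ((676.1856689453125, -230.7802734375), (75.34083557128906, 201.84091186523438), 33.55815887451172)
side rack 0.06 1970 [[0.504, -0.296, 0.061], [0.645, -0.25, 0.073], [0.753, -0.036, 0.08]] ((605.443115234375, -182.39651489257812), (129.06723022460938, 364.3151550292969), 39.42330551147461)
```

View pics/crop1.png

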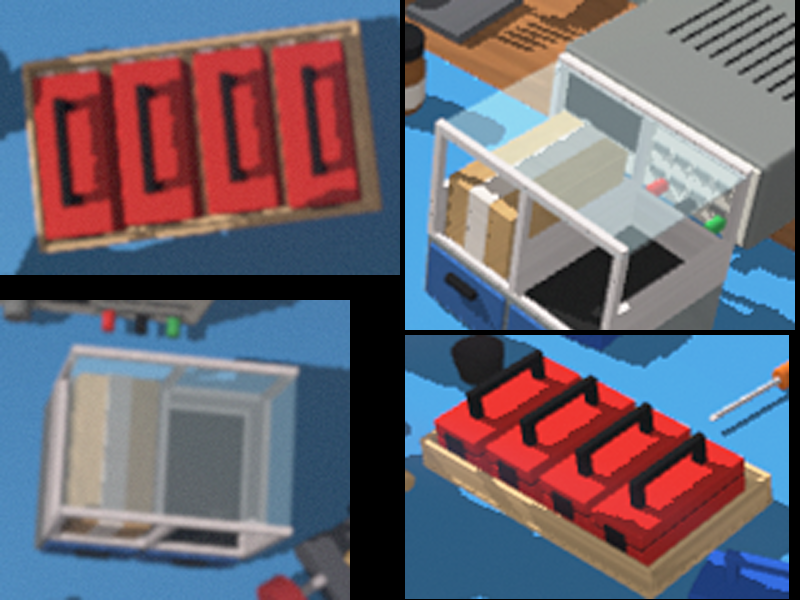

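The crops confirm that all four cases are red, stand in the plywood tray and have their latches toward the robot. The free bay is the one on the −y side, with the black liner at (445,190) in the top view. Next I'll get the rack pose.

```bash
python3 - <<'E'
from m import *
for n in P:
    X,c,uv=P[n]
    k=(X[:,1]<-.1)&(X[:,1]>-.36)&(X[:,0]>.55)&(X[:,0]<.80)&(X[:,2]>.166)&(X[:,2]<.186)
    m=np.zeros((480,640),np.uint8);m[uv[k][:,1],uv[k][:,0]]=1
    nn,L,s,_=cv2.connectedComponentsWithStats(m);i=1+s[1:,4].argmax();k[k]=L[uv[k][:,1],uv[k][:,0]]==i
    Q=X[k];print(n,k.sum(),s[i],cv2.minAreaRect((Q[:,:2]*1000).astype(np.float32)),"z",np.percentile(Q[:,2],[5,50,95]).round(4))
    # edges: front edge min x per y bin, sides per x bin
    def edge(a,b,f):
        bins=np.round(Q[:,b]/.004).astype(int);o=[]
        for j in np.unique(bins):
            q=Q[bins==j]
            if len(q)>15:o.append((q[:,b].mean(),f(q[:,a])))
        o=np.array(o);o=o[4:-4];cf=np.polyfit(o[:,0],o[:,1],1);r=o[:,1]-np.polyval(cf,o[:,0]);g=abs(r)<.004;cf=np.polyfit(o[g,0],o[g,1],1);return cf.round(4),g.mean().round(2)
    print("front x(y)",edge(0,1,np.min),"back",edge(0,1,np.max),"right y(x)",edge(1,0,np.min),"left",edge(1,0,np.max))
    # liner: dark points at ~ .073
    b=(c.max(1)<60)&(X[:,2]>.066)&(X[:,2]<.08)&(X[:,0]>.6)&(X[:,0]<.8)&(X[:,1]<-.15)&(X[:,1]>-.36)
    if b.sum()>20:print("liner",b.sum(),cv2.minAreaRect((X[b][:,:2]*1000).astype(np.float32)),X[b][:,2].mean())
E
```

```text
top 6195 [ 384  143   95   77 6195] ((697.3033447265625, -232.40390014648438), (179.0284423828125, 136.5319061279297), 84.0720443725586) z [0.1706 0.1733 0.1771]
front x(y) (array([0.098 , 0.6521]), np.float64(1.0)) back (array([0.1071, 0.7888]), np.float64(1.0)) right y(x) (array([-0.0899, -0.2581]), np.float64(1.0)) left (array([-0.107 , -0.0685]), np.float64(1.0))
liner 97 ((638.6046142578125, -273.2406311035156), (54.950496673583984, 8.733051300048828), 83.14339447021484) 0.07374318491043969
side 4812 [ 392  191  122   81 4812] ((697.6624145507812, -230.09799194335938), (181.2268524169922, 141.39808654785156), 84.67266082763672) z [0.1705 0.1731 0.1769]
front x(y) (array([0.1006, 0.6516]), np.float64(1.0)) back (array([0.0887, 0.7849]), np.float64(1.0)) right y(x) (array([-0.0987, -0.2502]), np.float64(1.0)) left (array([-0.0993, -0.0714]), np.float64(1.0))
liner 877 ((690.3668212890625, -268.4031677246094), (66.54821014404297, 118.5538330078125), 85.23674774169922) 0.07345251118701476
```

```bash
cat >> h.py <<'E'
def go(*targets):  # (x,y,z,yaw) TCP -> shares
    s=status.get_state();p=s["tcp_pos"];y0=s["eef_rot"][2];a=np.radians(y0)
    R=np.array([[np.cos(a),np.sin(a),0],[np.sin(a),-np.cos(a),0],[0,0,-1]])
    for t in targets:
        print("xyz",(R.T@(np.array(t[:3])-p)/.2).round(4).tolist(),"yaw",round(-((t[3]-y0+180)%360-180)/360,4))
    print("t",round(s["time_s"],2),p.round(4),s["eef_rot"].round(2),"F",s["contact_force"].round(2),"M",s["moment"].round(2),"w",round(s["gripper_width"],4),s["gripper_force"])
E
python3 -c "
from h import *
go((.5233,.2966,.17,6.2),(.5233,.2966,.082,6.2))"
```

```text
xyz [1.679, 0.8775, 0.3485] yaw -0.0909
xyz [1.679, 0.8775, 0.7885] yaw -0.0909
t 0.1 [0.3012 0.6036 0.2397] [ 1.7991e+02 -1.0000e-02 -2.6520e+01] F [-0.78 -0.33 -0.14] M [-0.01  0.01 -0.07] w 0.0875 0.0
```

Request:
{"method": "step_arm", "body": {"xyz": [[1,0.52,0.3],[1,0.52,0.3],[1,0.52,0.3],[1,0.52,0.3],[1,0.52,0.3],[1,0.52,0.3],[1,0.52,0.3]], "yaw": [-0.091,-0.091,-0.091,-0.091,-0.091,-0.091,-0.091], "claw": [0,0,0,0,0,0,0], "grip_force": 30}}

```text
time_s: 0.68
tcp_pos: [0.4352, 0.4169, 0.1786]
eef_rot: [179.8, 0.1, 6.0]
contact_force: [-1.8, 1.2, -0.4]
gripper_width: 0.0474
gripper_force: 0.0
```

```bash
python3 -c "
from h import *
go((.5233,.2966,.17,6.2),(.5233,.2966,.082,6.2))"
```

```text
xyz [0.375, 0.6443, 0.0431] yaw -0.0004
xyz [0.375, 0.6443, 0.4831] yaw -0.0004
t 0.68 [0.4352 0.4169 0.1786] [1.7982e+02 1.5000e-01 6.0400e+00] F [-1.77  1.2  -0.4 ] M [0.02 0.11 0.03] w 0.0474 0.0
```

Request:
{"method": "step_arm", "body": {"xyz": [[0.375,0.64,0.04],[0.375,0.64,0.04],[0.375,0.64,0.04],[0.375,0.64,0.04],[0.375,0.64,0.04],[0.375,0.64,0.04],[0.375,0.64,0.04],[0.375,0.64,0.04]], "yaw": [0,0,0,0,0,0,0,0], "claw": [0,0,0,0,0,0,0,0]}}

```text
time_s: 1.35
tcp_pos: [0.5219, 0.3034, 0.1726]
eef_rot: [-180.0, -0.0, 6.3]
contact_force: [0.9, 0.0, 0.9]
gripper_width: 0.0437
gripper_force: 0.0
```

```bash
python3 -c "
from h import *
go((.5233,.2966,.13,6.2),(.5233,.2966,.082,6.2))
p,d=cams.capture('top');cv2.imwrite('pics/t1.png',cv2.resize(p[200:340,80:320],None,fx=3,fy=3))"
```

```text
xyz [0.003, 0.0345, 0.2128] yaw 0.0003
xyz [0.003, 0.0345, 0.4528] yaw 0.0003
t 1.35 [0.5219 0.3034 0.1726] [-179.99   -0.      6.3 ] F [0.88 0.03 0.89] M [ 0.01  0.   -0.02] w 0.0437 0.0
```

View pics/t1.png

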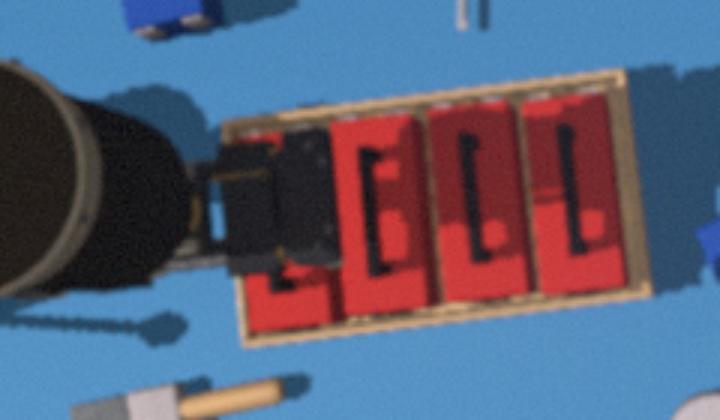

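The gripper (crop at about (285,200)) sits over the leftmost case, and its handle stays visible at (290,275). I'll descend.

Request:
{"method": "step_arm", "body": {"xyz": [[0,0.034,0.2],[0,0.034,0.35],[0,0.034,0.45],[0,0.034,0.45],[0,0.034,0.45]], "yaw": [0,0,0,0,0], "claw": [0,0,0,0,0]}}

```text
time_s: 1.82
tcp_pos: [0.5225, 0.2962, 0.0821]
eef_rot: [179.9, 0.1, 6.3]
contact_force: [0.4, 0.2, 1.5]
gripper_width: 0.044
gripper_force: 0.0
```

Request:
{"method": "step_arm", "body": {"xyz": [[0,0,0],[0,0,0],[0,0,0],[0,0,0],[0,0,0],[0,0,0]], "yaw": [0,0,0,0,0,0], "claw": [1,1,1,1,1,1], "grip_force": 40}}

```text
time_s: 2.32
tcp_pos: [0.5234, 0.2962, 0.0832]
eef_rot: [-179.9, -0.1, 6.2]
contact_force: [0.6, 2.6, -1.8]
gripper_width: 0.0096
gripper_force: 39.7
```

Request:
{"method": "step_arm", "body": {"xyz": [[0,0,-0.03],[0,0,-0.06],[0,0,-0.06],[0,0,-0.06],[0,0,-0.06],[0,0,-0.06],[0,0,-0.06]], "yaw": [0,0,0,0,0,0,0], "claw": [1,1,1,1,1,1,1]}}

```text
time_s: 2.9
tcp_pos: [0.5229, 0.2956, 0.0942]
eef_rot: [180.0, 0.0, 6.2]
contact_force: [1.0, -0.4, -2.0]
gripper_width: 0.0094
gripper_force: 40.0
```

```bash
python3 -c "
from h import *
go((.5233,.2966,.13,6.2))"
```

```text
xyz [0.0023, -0.0048, -0.1788] yaw 0.0001
t 2.9 [0.5229 0.2956 0.0942] [1.7998e+02 3.0000e-02 6.2400e+00] F [ 1.04 -0.44 -2.  ] M [-0.07  0.    0.  ] w 0.0094 39.99749422073364
```

D reads about 2 N, so it is empty. I'll set it down and move to the next one.

Request:
{"method": "step_arm", "body": {"xyz": [[0,0,0.03],[0,0,0.06],[0,0,0.06],[0,0,0.06],[0,0,0.06],[0,0,0.06],[0,0,-0.12],[0,0,-0.24],[0,0.17,-0.24],[0,0.345,-0.24],[0,0.345,-0.24],[0,0.345,-0.24]], "yaw": [0,0,0,0,0,0,0,0,0,0,0,0], "claw": [1,1,1,0,0,0,0,0,0,0,0,0]}}

```text
time_s: 3.9
tcp_pos: [0.5306, 0.2255, 0.1428]
eef_rot: [-180.0, -0.0, 6.1]
contact_force: [0.6, 0.8, 0.0]
gripper_width: 0.0437
gripper_force: 0.0
```

```bash
python3 -c "
from h import *
go((.5339,.2276,.082,6.2))"
```

```text
xyz [0.0174, -0.0089, 0.304] yaw -0.0003
t 3.9 [0.5306 0.2255 0.1428] [-180.     -0.      6.11] F [0.62 0.79 0.03] M [-0.05 -0.05 -0.  ] w 0.0437 0.0
```

Request:
{"method": "step_arm", "body": {"xyz": [[0.01,-0.006,0.15],[0.01,-0.006,0.3],[0.01,-0.006,0.3],[0.01,-0.006,0.3],[0.01,-0.006,0.3],[0.01,-0.006,0.3],[0.01,-0.006,0.3],[0.01,-0.006,0.3],[0.01,-0.006,0.3],[0.01,-0.006,0.27],[0.01,-0.006,0.24],[0.01,-0.006,0.24],[0.01,-0.006,0.24],[0.01,-0.006,0.24],[0.01,-0.006,0.24],[0.01,-0.006,0.24],[0.01,-0.006,0.24]], "yaw": [0,0,0,0,0,0,0,0,0,0,0,0,0,0,0,0,0], "claw": [0,0,0,0,1,1,1,1,1,1,1,1,1,1,1,1,1]}}

```text
time_s: 5.32
tcp_pos: [0.5324, 0.2285, 0.0943]
eef_rot: [180.0, 0.0, 6.2]
contact_force: [0.7, -0.2, -2.5]
gripper_width: 0.0094
gripper_force: 40.0
```

Request:
{"method": "step_arm", "body": {"xyz": [[0,0,0.03],[0,0,0.06],[0,0,0.06],[0,0,0.06],[0,0,0.06],[0,0,0.06],[0,0,-0.12],[0,0,-0.24],[0,0.17,-0.24],[0,0.345,-0.24],[0,0.345,-0.24],[0,0.345,-0.24]], "yaw": [0,0,0,0,0,0,0,0,0,0,0,0], "claw": [1,1,1,0,0,0,0,0,0,0,0,0]}}

```text
time_s: 6.32
tcp_pos: [0.5399, 0.1584, 0.1423]
eef_rot: [180.0, 0.0, 6.1]
contact_force: [0.6, 0.1, 0.1]
gripper_width: 0.0433
gripper_force: 0.0
```

```bash
python3 -c "
from h import *
go((.5426,.1574,.082,6.2))"
```

```text
xyz [0.0129, 0.0065, 0.3013] yaw -0.0003
t 6.32 [0.5399 0.1584 0.1423] [1.7999e+02 3.0000e-02 6.1000e+00] F [0.64 0.11 0.13] M [ 0.03 -0.01  0.05] w 0.0433 0.0
```

C reads 2.5 N, also empty. Now B, and I'll read the force before setting it down.

Request:
{"method": "step_arm", "body": {"xyz": [[0.005,0.005,0.15],[0.005,0.005,0.3],[0.005,0.005,0.3],[0.005,0.005,0.3],[0.005,0.005,0.3],[0.005,0.005,0.3],[0.005,0.005,0.3],[0.005,0.005,0.3],[0.005,0.005,0.3],[0.005,0.005,0.27],[0.005,0.005,0.24],[0.005,0.005,0.24],[0.005,0.005,0.24],[0.005,0.005,0.24],[0.005,0.005,0.24],[0.005,0.005,0.24],[0.005,0.005,0.24]], "yaw": [0,0,0,0,0,0,0,0,0,0,0,0,0,0,0,0,0], "claw": [0,0,0,0,1,1,1,1,1,1,1,1,1,1,1,1,1]}}

```text
time_s: 7.73
tcp_pos: [0.5409, 0.159, 0.0943]
eef_rot: [180.0, 0.0, 6.2]
contact_force: [-0.8, -0.4, -2.1]
gripper_width: 0.0095
gripper_force: 40.0
```

Request:
{"method": "step_arm", "body": {"xyz": [[0,0,0.03],[0,0,0.06],[0,0,0.06],[0,0,0.06],[0,0,0.06],[0,0,0.06],[0,0,-0.12],[0,0,-0.24],[0,0.17,-0.24],[0,0.345,-0.24],[0,0.345,-0.24],[0,0.345,-0.24]], "yaw": [0,0,0,0,0,0,0,0,0,0,0,0], "claw": [1,1,1,0,0,0,0,0,0,0,0,0]}}

```text
time_s: 8.73
tcp_pos: [0.5484, 0.089, 0.1422]
eef_rot: [180.0, 0.0, 6.1]
contact_force: [-0.4, 0.2, -0.2]
gripper_width: 0.0434
gripper_force: 0.0
```

```bash
python3 -c "
from h import *
go((.5483,.0896,.082,6.2))"
```

```text
xyz [-0.0004, -0.0029, 0.3009] yaw -0.0003
t 8.73 [0.5484 0.089  0.1422] [1.7999e+02 3.0000e-02 6.1000e+00] F [-0.37  0.2  -0.17] M [-0.03 -0.06  0.03] w 0.0434 0.0
```

B reads 2.1 N, so A should be the full one. I'll grip it near the front end of the handle (−28 mm), so the fingers can stay in front of the top panel, and check its weight.

Request:
{"method": "step_arm", "body": {"xyz": [[-0.14,0,0.15],[-0.14,0,0.3],[-0.14,0,0.3],[-0.14,0,0.3],[-0.14,0,0.3],[-0.14,0,0.3],[-0.14,0,0.3],[-0.14,0,0.3],[-0.14,0,0.3],[-0.14,0,0.3],[-0.14,0,0.27],[-0.14,0,0.24],[-0.14,0,0.24],[-0.14,0,0.24],[-0.14,0,0.24],[-0.14,0,0.24],[-0.14,0,0.24],[-0.14,0,0.24]], "yaw": [0,0,0,0,0,0,0,0,0,0,0,0,0,0,0,0,0,0], "claw": [0,0,0,0,1,1,1,1,1,1,1,1,1,1,1,1,1,1], "grip_force": 60}}

```text
time_s: 10.23
tcp_pos: [0.5205, 0.0874, 0.0943]
eef_rot: [180.0, 0.0, 6.2]
contact_force: [0.2, 0.5, -7.9]
gripper_width: 0.0093
gripper_force: 60.0
```

```bash
python3 -c "
from h import *
go((.5483,.0896,.24,6.2))"
```

```text
xyz [0.1392, 0.0041, -0.7286] yaw 0.0001
t 10.23 [0.5205 0.0874 0.0943] [1.7999e+02 3.0000e-02 6.2400e+00] F [ 0.16  0.51 -7.91] M [-0.11  0.17  0.03] w 0.0093 59.99700129032135
```

7.9 N: this is the full case. I'll lift it and check the tilt.

Request:
{"method": "step_arm", "body": {"xyz": [[0,0,-0.1],[0,0,-0.2],[0,0,-0.3],[0,0,-0.4],[0,0,-0.5],[0,0,-0.6],[0,0,-0.6],[0,0,-0.6]], "yaw": [0,0,0,0,0,0,0,0], "claw": [1,1,1,1,1,1,1,1]}}

```text
time_s: 10.9
tcp_pos: [0.521, 0.0878, 0.2148]
eef_rot: [-179.9, -0.1, 6.2]
contact_force: [-1.1, -0.7, -8.6]
gripper_width: 0.0096
gripper_force: 60.0
```

```bash
python3 - <<'E'
from h import *
go((.5483,.0896,.24,6.2))
p,d=cams.capture('side');cv2.imwrite('pics/s2.png',cv2.resize(p[90:330,140:460],None,fx=2.5,fy=2.5))
b,g,r=[p[...,i].astype(int) for i in range(3)]
m=(r>90)&(g<60)&(b<60)&(d>0);v,u=np.nonzero(m);X=pts('side',np.c_[u,v],d[v,u])
k=(X[:,2]>.1)&(X[:,1]>-.02)&(X[:,1]<.15)&(X[:,0]<.7);Q=X[k];t=Q@np.array([.994,.108,0])
for lo in np.arange(t.min(),t.max(),.02):
    q=Q[(t>=lo)&(t<lo+.02)]
    if len(q)>5:print(lo.round(3),len(q),"zmin/max",np.percentile(q[:,2],[2,98]).round(4))
print(t.min(),t.max())
E
```

```text
xyz [0.1367, 0.0059, -0.1258] yaw 0.0001
t 10.9 [0.521  0.0878 0.2148] [-1.7993e+02 -1.0000e-01  6.2300e+00] F [-1.11 -0.66 -8.58] M [-0.12  0.35 -0.02] w 0.0096 59.99646484851837
0.48 567 zmin/max [0.1443 0.1955]
0.5 305 zmin/max [0.145  0.1963]
0.52 213 zmin/max [0.1436 0.1948]
0.54 201 zmin/max [0.1451 0.1956]
0.56 197 zmin/max [0.148  0.1941]
0.58 163 zmin/max [0.1467 0.1939]
0.6 155 zmin/max [0.1463 0.1934]
0.48039293873665684 0.6225262923961324
```

View pics/s2.png

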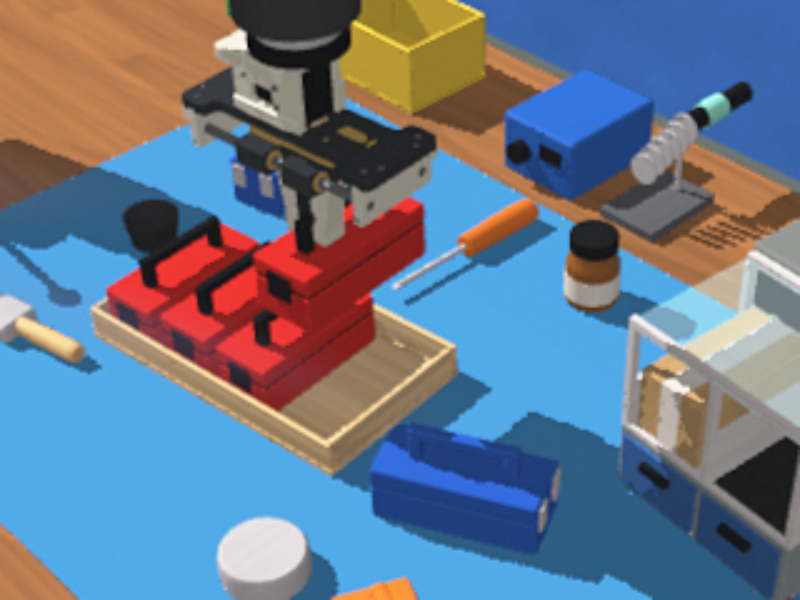

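The case hangs level: the lid is at z 0.1955 at the near end and 0.1935 at the far end, against a latch seen at (278,287). The other three are still standing in the tray. Now to the front of the rack.

Request:
{"method": "step_arm", "body": {"xyz": [[-0.01,0.05,0],[-0.03,0.15,0],[-0.05,0.27,0],[-0.07,0.4,0],[-0.09,0.53,0],[-0.11,0.66,0],[-0.13,0.78,0],[-0.14,0.9,0],[-0.15,1,0]], "yaw": [0,0.003,0.006,0.01,0.014,0.018,0.022,0.027,0.033], "claw": [1,1,1,1,1,1,1,1,1]}}

```text
time_s: 11.7
tcp_pos: [0.5112, -0.1165, 0.2126]
eef_rot: [180.0, 0.2, -5.8]
contact_force: [0.7, 0.3, -8.3]
gripper_width: 0.0094
gripper_force: 60.0
```

```bash
python3 - <<'E'
from h import *
go((.5062,-.2555,.2148,-5.65),(.5062,-.2555,.151,-5.65))
E
```

```text
xyz [0.0449, 0.6941, -0.011] yaw -0.0003
xyz [0.0449, 0.6941, 0.308] yaw -0.0003
t 11.7 [ 0.5112 -0.1165  0.2126] [179.96   0.19  -5.76] F [ 0.71  0.3  -8.32] M [0.3  0.07 0.04] w 0.0094 59.99837815761566
```

Request:
{"method": "step_arm", "body": {"xyz": [[0.01,0.1,0],[0.02,0.22,0],[0.03,0.34,0],[0.04,0.46,0],[0.045,0.58,0],[0.045,0.66,0],[0.045,0.695,0.04],[0.045,0.695,0.12],[0.045,0.695,0.2],[0.045,0.695,0.27],[0.045,0.695,0.3],[0.045,0.695,0.3],[0.045,0.695,0.3],[0.045,0.695,0.3]], "yaw": [0,0,0,0,0,0,0,0,0,0,0,0,0,0], "claw": [1,1,1,1,1,1,1,1,1,1,1,1,1,1]}}

```text
time_s: 12.87
tcp_pos: [0.5085, -0.2538, 0.1551]
eef_rot: [180.0, -0.0, -5.6]
contact_force: [1.4, 0.0, -7.8]
gripper_width: 0.0097
gripper_force: 60.0
```

```bash
python3 - <<'E'
from h import *
B=np.array([.6903,-.2737]);a=np.radians(-5.65);ex=np.array([np.cos(a),np.sin(a)]);ey=np.array([-np.sin(a),np.cos(a)])
f=lambda bx,z,by=0:(*(B+bx*ex+by*ey),z,-5.65)
go(f(-185,.151) if 0 else f(-.185,.151),f(-.080,.151))
s=status.get_state();tp=s["tcp_pos"];ya=np.radians(s["eef_rot"][2]);e1=np.array([np.cos(ya),np.sin(ya)]);e2=np.array([-np.sin(ya),np.cos(ya)])
for n in("top","side"):
    p,d=cams.capture(n)
    if n=="side":cv2.imwrite('pics/s3.png',cv2.resize(p[130:370,280:600],None,fx=2.5,fy=2.5))
    v,u=np.nonzero(d>0);X=pts(n,np.c_[u,v],d[v,u]);c=p[v,u].astype(int)
    L=np.c_[(X[:,:2]-tp[:2])@e1,(X[:,:2]-tp[:2])@e2,X[:,2]-tp[2]]
    near=(abs(L[:,1])<.06)&(L[:,0]>-.08)&(L[:,0]<.05)
    for z in np.arange(-.01,.09,.01):
        k=near&(L[:,2]>=z)&(L[:,2]<z+.01)
        if k.sum()>5:print(n,"tool z",z.round(2),k.sum(),"x",np.percentile(L[k,0],[1,99]).round(3),"y",np.percentile(L[k,1],[1,99]).round(3))
    b,g,r=c.T;k=(r>90)&(g<60)&(b<60)&(abs(L[:,1])<.06)&(abs(L[:,0])<.15)&(L[:,2]<0)
    Q=np.c_[(X[k][:,:2]-B)@ex,(X[k][:,:2]-B)@ey,X[k][:,2]]
    print(n,"case in bay frame",np.percentile(Q,[1,99],0).round(4).tolist())
E
```

```text
xyz [-0.0107, 0.0093, 0.0204] yaw 0.0001
xyz [0.5143, 0.0097, 0.0204] yaw 0.0001
t 12.87 [ 0.5085 -0.2538  0.1551] [ 1.7998e+02 -5.0000e-02 -5.6100e+00] F [ 1.35  0.03 -7.85] M [-0.04  0.14 -0.  ] w 0.0097 59.99735087156296
top tool z 0.06 10 x [-0.038 -0.033] y [-0.012  0.04 ]
top tool z 0.07 37 x [-0.039 -0.033] y [-0.013  0.039]
top case in bay frame [[-0.2257, -0.023, 0.1008], [-0.212, 0.0324, 0.1374]]
side tool z -0.01 116 x [-0.019  0.011] y [-0.021  0.023]
side tool z 0.0 148 x [-0.019  0.01 ] y [-0.021  0.021]
side tool z 0.01 81 x [-0.012  0.007] y [-0.022  0.024]
side tool z 0.02 32 x [-0.012  0.005] y [-0.024  0.025]
side tool z 0.03 12 x [-0.012 -0.007] y [-0.024  0.024]
side tool z 0.04 7 x [-0.01  -0.002] y [-0.038 -0.036]
side tool z 0.05 98 x [-0.039  0.026] y [-0.039  0.038]
side tool z 0.06 359 x [-0.04   0.029] y [-0.059  0.057]
side tool z 0.07 668 x [-0.039  0.027] y [-0.048  0.048]
side tool z 0.08 279 x [-0.027  0.021] y [-0.059  0.056]
side case in bay frame [[-0.2273, -0.028, 0.0865], [-0.0966, 0.0309, 0.1362]]
```

View pics/s3.png

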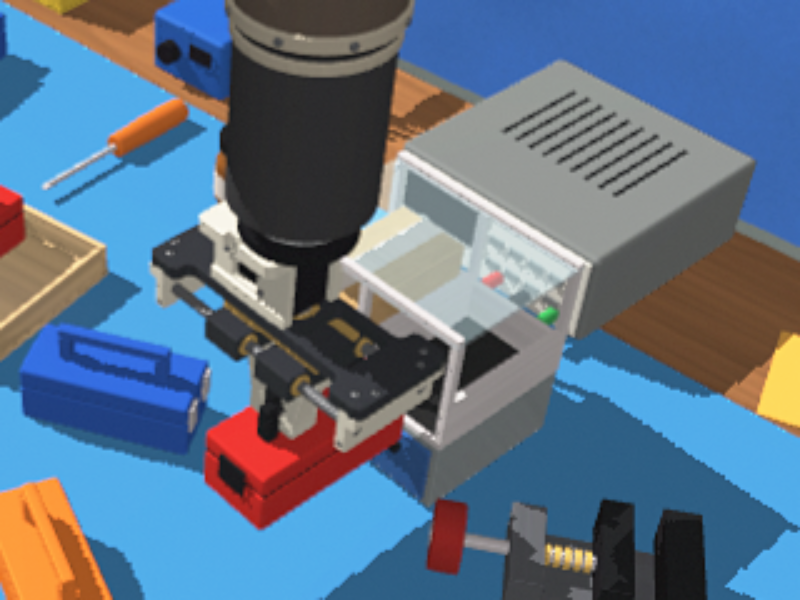

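The gripper and case are lined up with the free bay; the case front is at (400,430), just before the mouth at (450,420). Fingers are about ±12 mm wide in x, and the case is centred to within 2 mm. I'll insert until the fingers are just short of the top panel.

Request:
{"method": "step_arm", "body": {"xyz": [[0,0.01,0.02],[0.04,0.01,0.02],[0.09,0.01,0.02],[0.14,0.01,0.02],[0.19,0.01,0.02],[0.24,0.01,0.02],[0.29,0.01,0.02],[0.34,0.01,0.02],[0.39,0.01,0.02],[0.44,0.01,0.02],[0.48,0.01,0.02],[0.505,0.01,0.02],[0.515,0.01,0.02],[0.515,0.01,0.02],[0.515,0.01,0.02]], "yaw": [0,0,0,0,0,0,0,0,0,0,0,0,0,0,0], "claw": [1,1,1,1,1,1,1,1,1,1,1,1,1,1,1]}}

```text
time_s: 14.22
tcp_pos: [0.6099, -0.2658, 0.1504]
eef_rot: [-180.0, 0.0, -5.6]
contact_force: [-0.5, 0.3, -8.2]
gripper_width: 0.0095
gripper_force: 60.0
```

```bash
cat >> h.py <<'E'
B=np.array([.6903,-.2737]);_a=np.radians(-5.65);ex=np.array([np.cos(_a),np.sin(_a)]);ey=np.array([-np.sin(_a),np.cos(_a)])
f=lambda bx,z,by=0:(*(B+bx*ex+by*ey),z,-5.65)
def where():
    p=status.get_state()["tcp_pos"][:2]-B;print("TCP bay x,y",(p@ex).round(4),(p@ey).round(4))
E
python3 - <<'E'
from h import *
go(f(-.079,.144));where()
E
```

```text
xyz [0.0091, -0.0005, 0.032] yaw 0.0
t 14.22 [ 0.6099 -0.2658  0.1504] [-1.7999e+02  4.0000e-02 -5.6400e+00] F [-0.47  0.26 -8.24] M [-0.    0.18 -0.03] w 0.0095 59.99724268913269
TCP bay x,y -0.0808 -0.0001
```

No contact yet. I'll go forward 2 mm and lower onto the floor.

Request:
{"method": "step_arm", "body": {"xyz": [[0.01,0,0],[0.01,0,0.01],[0.01,0,0.02],[0.01,0,0.028],[0.01,0,0.032],[0.01,0,0.032],[0.01,0,0.032],[0.01,0,0.032]], "yaw": [0,0,0,0,0,0,0,0], "claw": [1,1,1,1,1,1,1,1]}}

```text
time_s: 14.88
tcp_pos: [0.6122, -0.2662, 0.1472]
eef_rot: [180.0, -0.1, -5.6]
contact_force: [-7.3, 5.1, 10.1]
gripper_width: 0.0093
gripper_force: 60.0
```

```bash
python3 - <<'E'
from h import *
go(f(-.079,.144));where()
E
```

```text
xyz [-0.0028, -0.0014, 0.0158] yaw 0.0001
t 14.88 [ 0.6122 -0.2662  0.1472] [ 1.7995e+02 -1.1000e-01 -5.6000e+00] F [-7.25  5.14 10.09] M [ 1.64  2.54 -0.02] w 0.0093 60.00361293554306
TCP bay x,y -0.0784 -0.0003
```

Floor contact is at TCP z about 0.147. I'll relieve the press by 2 mm and look before releasing.

Request:
{"method": "step_arm", "body": {"xyz": [[0,0,-0.011],[-0.005,0,-0.011],[-0.005,0,-0.011],[-0.005,0,-0.011]], "yaw": [0,0,0,0], "claw": [1,1,1,1]}}

```text
time_s: 15.22
tcp_pos: [0.6118, -0.2661, 0.1471]
eef_rot: [180.0, -0.1, -5.6]
contact_force: [-1.5, 1.8, 1.3]
gripper_width: 0.0097
gripper_force: 60.0
```

```bash
cat > look.py <<'E'
from h import *
import sys
go(f(-.079,.147));where()
p,d=cams.capture("side");cv2.imwrite(f'pics/{sys.argv[1]}.png',cv2.resize(p[150:330,360:600],None,fx=3.3,fy=3.3))
b,g,r=[p[...,i].astype(int) for i in range(3)]
v,u=np.nonzero((r>90)&(g<60)&(b<60)&(d>0));X=pts("side",np.c_[u,v],d[v,u])
Q=np.c_[(X[:,:2]-B)@ex,(X[:,:2]-B)@ey,X[:,2]];Q=Q[(abs(Q[:,1])<.06)&(abs(Q[:,0])<.17)&(Q[:,2]>.066)]
print("case",np.percentile(Q,[.5,99.5],0).round(4).tolist())
for lo in np.arange(-.15,.08,.02):
    q=Q[(Q[:,0]>=lo)&(Q[:,0]<lo+.02)]
    if len(q)>8:print(lo.round(2),len(q),np.percentile(q[:,2],[2,98]).round(4))
E
python3 look.py s4
```

```text
xyz [-0.0007, -0.0009, 0.0007] yaw 0.0001
t 15.22 [ 0.6118 -0.2661  0.1471] [ 1.7998e+02 -8.0000e-02 -5.6200e+00] F [-1.54  1.77  1.27] M [0.63 0.36 0.02] w 0.0097 60.0006178021431
TCP bay x,y -0.0789 -0.0002
case [[-0.1234, -0.0301, 0.0771], [-0.0358, 0.0295, 0.1285]]
-0.13 578 [0.078  0.1268]
-0.11 367 [0.081  0.1278]
-0.09 252 [0.0789 0.1277]
-0.07 172 [0.079 0.127]
-0.05 74 [0.1124 0.1277]
```

View pics/s4.png

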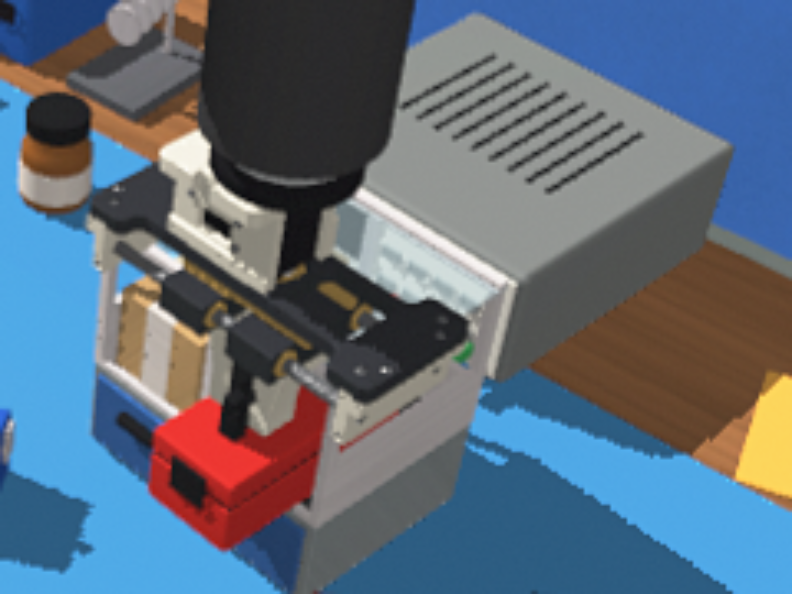

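The case is level on the bay floor (bottom z about 0.077), with its rear at bay x −0.123 (latch at (188,480)) and the front half inside. I'll release a little and check it stays put.

Request:
{"method": "step_arm", "body": {"xyz": [[0,0,0],[0,0,0],[0,0,0],[0,0,0],[0,0,0]], "yaw": [0,0,0,0,0], "claw": [0.5,0.5,0.5,0.5,0.5]}}

```text
time_s: 15.68
tcp_pos: [0.6113, -0.2662, 0.1463]
eef_rot: [180.0, -0.0, -5.6]
contact_force: [-0.2, 0.0, -0.1]
gripper_width: 0.022
gripper_force: 0.0
```

```bash
python3 look.py s5
```

```text
xyz [0.0016, -0.0013, -0.0036] yaw 0.0
t 15.68 [ 0.6113 -0.2662  0.1463] [179.99  -0.    -5.64] F [-0.17  0.01 -0.11] M [-0.05  0.01  0.02] w 0.022 0.0
TCP bay x,y -0.0793 -0.0003
case [[-0.1234, -0.03, 0.0763], [-0.0376, 0.0293, 0.1295]]
-0.13 574 [0.0784 0.1271]
-0.11 371 [0.0807 0.1281]
-0.09 229 [0.0804 0.1317]
-0.07 156 [0.079  0.1266]
-0.05 42 [0.1233 0.1271]
```

It's stable. Now I'll rise, back off, lower to the pushing height (tips on the top 10 mm of the rear face, body clear of the panel) and set the fingers to straddle the latch.

Request:
{"method": "step_arm", "body": {"xyz": [[0,0,-0.1],[0,0,-0.26],[0,0,-0.26],[0,0,-0.26],[-0.2,0,-0.26],[-0.4,0,-0.26],[-0.4,0,-0.26],[-0.4,0,-0.1],[-0.4,0,0.04],[-0.4,0,0.075],[-0.4,0,0.075],[-0.4,0,0.075]], "yaw": [0,0,0,0,0,0,0,0,0,0,0,0], "claw": [0.32,0.32,0.32,0.32,0.32,0.32,0.32,0.32,0.32,0.32,0.32,0.32]}}

```text
time_s: 16.73
tcp_pos: [0.5319, -0.2584, 0.1316]
eef_rot: [180.0, 0.1, -5.6]
contact_force: [-0.7, 0.6, 1.1]
gripper_width: 0.0297
gripper_force: 0.0
```

```bash
python3 look.py s6; python3 -c "
from h import *
go(f(-.136,.131),f(-.088,.131))"
```

```text
xyz [0.4007, -0.0014, -0.0772] yaw 0.0001
t 16.73 [ 0.5319 -0.2584  0.1316] [ 1.7997e+02  5.0000e-02 -5.6100e+00] F [-0.68  0.58  1.12] M [-0.03 -0.07  0.01] w 0.0297 0.0
TCP bay x,y -0.1591 -0.0003
case [[-0.1234, -0.0431, 0.0755], [0.0158, 0.0317, 0.1685]]
-0.13 49 [0.077  0.1025]
-0.11 12 [0.0754 0.0825]
-0.09 9 [0.0753 0.0813]
-0.07 11 [0.0761 0.1468]
-0.05 53 [0.1223 0.1683]
-0.03 100 [0.1038 0.1272]
-0.01 110 [0.0992 0.1267]
0.01 30 [0.0992 0.1269]
xyz [0.1125, -0.0018, 0.0069] yaw 0.0001
xyz [0.3525, -0.0016, 0.0069] yaw 0.0001
t 16.78 [ 0.5325 -0.2585  0.1324] [ 1.7997e+02 -5.0000e-02 -5.6100e+00] F [0.4  0.29 0.62] M [-0.1  -0.03 -0.01] w 0.0298 0.0
```

Request:
{"method": "step_arm", "body": {"xyz": [[0.06,0,0.004],[0.1,0,0.004],[0.12,0,0.004],[0.14,0,0.004],[0.16,0,0.004],[0.18,0,0.004],[0.2,0,0.004],[0.22,0,0.004],[0.24,0,0.004],[0.26,0,0.004],[0.28,0,0.004],[0.3,0,0.004],[0.31,0,0.004],[0.32,0,0.004],[0.32,0,0.004],[0.32,0,0.004]], "yaw": [0,0,0,0,0,0,0,0,0,0,0,0,0,0,0,0], "claw": [0.32,0.32,0.32,0.32,0.32,0.32,0.32,0.32,0.32,0.32,0.32,0.32,0.32,0.32,0.32,0.32]}}

```text
time_s: 18.12
tcp_pos: [0.594, -0.2645, 0.1306]
eef_rot: [180.0, 0.2, -5.7]
contact_force: [-5.3, 0.2, 3.9]
gripper_width: 0.0299
gripper_force: 2.7
```

```bash
python3 look.py s7
```

```text
xyz [0.0884, -0.0018, -0.0819] yaw -0.0
t 18.12 [ 0.594  -0.2645  0.1306] [ 1.80e+02  1.70e-01 -5.65e+00] F [-5.27  0.17  3.86] M [ 0.01  1.92 -0.05] w 0.0299 2.6659357314929366
TCP bay x,y -0.0967 -0.0004
case [[-0.0972, -0.0303, 0.0754], [0.0518, 0.0291, 0.1271]]
-0.09 369 [0.0761 0.1256]
-0.07 47 [0.0773 0.1235]
0.03 23 [0.1199 0.1272]
```

View pics/s7.png

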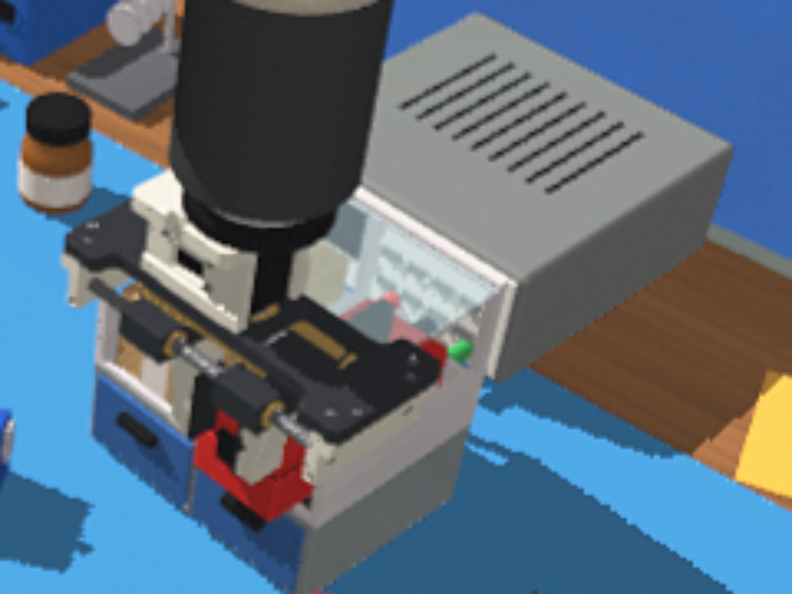

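The case is nearly home: the fingers are on the rear face at (250,450) with 5 N of friction, about 10 mm left. I'll continue slowly.

Request:
{"method": "step_arm", "body": {"xyz": [[0.01,0,-0.004],[0.015,0,-0.004],[0.02,0,-0.004],[0.025,0,-0.004],[0.03,0,-0.004],[0.035,0,-0.004],[0.04,0,-0.004],[0.045,0,-0.004],[0.045,0,-0.004]], "yaw": [0,0,0,0,0,0,0,0,0], "claw": [0.32,0.32,0.32,0.32,0.32,0.32,0.32,0.32,0.32]}}

```text
time_s: 18.92
tcp_pos: [0.6031, -0.2651, 0.131]
eef_rot: [-180.0, 0.2, -5.6]
contact_force: [-6.7, 1.2, 0.2]
gripper_width: 0.0297
gripper_force: 3.5
```

```bash
python3 -c "
from h import *
go();where()"
```

```text
t 18.92 [ 0.6031 -0.2651  0.131 ] [-1.7998e+02  1.6000e-01 -5.6500e+00] F [-6.71  1.2   0.21] M [0.49 2.59 0.06] w 0.0297 3.5133394366130233
TCP bay x,y -0.0876 -0.0
```

Request:
{"method": "step_arm", "body": {"xyz": [[0.005,0,0],[0.01,0,0],[0.015,0,0],[0.015,0,0],[0.015,0,0]], "yaw": [0,0,0,0,0], "claw": [0.32,0.32,0.32,0.32,0.32]}}

```text
time_s: 19.33
tcp_pos: [0.6033, -0.2651, 0.131]
eef_rot: [-180.0, 0.4, -5.7]
contact_force: [-15.6, 3.4, 7.1]
gripper_width: 0.0297
gripper_force: 8.0
```

```bash
python3 -c "
from h import *
go();where()"
```

```text
t 19.33 [ 0.6033 -0.2651  0.131 ] [-179.96    0.45   -5.67] F [-15.57   3.38   7.1 ] M [1.3  5.7  0.05] w 0.0297 7.991247279569507
TCP bay x,y -0.0874 -0.0
```

The force rises to 16 N with no motion, so the case is at the stop. One slightly firmer nudge, then back off and check.

Request:
{"method": "step_arm", "body": {"xyz": [[0.008,0,0],[0.012,0,0],[0.012,0,0],[0,0,0],[-0.05,0,0],[-0.2,0,0],[-0.4,0,0],[-0.6,0,-0.1],[-0.7,0,-0.3],[-0.7,0,-0.5],[-0.7,-0.2,-0.6],[-0.7,-0.5,-0.6],[-0.7,-0.8,-0.6],[-0.7,-1,-0.6],[-0.7,-1,-0.6],[-0.7,-1,-0.6],[-0.7,-1,-0.6],[-0.7,-1,-0.6]], "yaw": [0,0,0,0,0,0,0,0,0,0,0,0,0,0,0,0,0,0], "claw": [0.32,0.32,0.32,0.32,0.32,0.32,0.32,0.32,0.32,0.32,0.32,0.32,0.32,0.32,0.32,0.32,0.32,0.32]}}

```text
time_s: 20.83
tcp_pos: [0.4885, -0.0523, 0.2521]
eef_rot: [-180.0, -0.1, -5.5]
contact_force: [-0.3, -0.5, -0.5]
gripper_width: 0.0298
gripper_force: 0.0
```

```bash
python3 look.py s8; python3 - <<'E'
from h import *
s,_=cams.capture("side");t,_=cams.capture("top")
o=np.zeros((600,800,3),np.uint8);o[:300,:400]=cv2.resize(s,(400,300));o[:300,400:]=cv2.resize(t,(400,300))
o[300:,:400]=cv2.resize(s[180:330,380:580],(400,300));o[300:,400:]=cv2.resize(t[120:240,340:500],(400,300));cv2.imwrite("pics/f.png",o)
E
```

```text
xyz [0.7162, 1.0036, 0.5255] yaw 0.0003
t 20.83 [ 0.4885 -0.0523  0.2521] [-1.7996e+02 -1.5000e-01 -5.5400e+00] F [-0.3  -0.5  -0.45] M [-0.05 -0.01 -0.  ] w 0.0298 0.0
TCP bay x,y -0.2226 0.2005
case [[-0.0788, -0.0429, 0.0766], [0.0585, 0.0302, 0.1677]]
-0.09 486 [0.0772 0.1267]
-0.07 346 [0.0822 0.1283]
-0.05 143 [0.1071 0.1295]
-0.03 126 [0.0993 0.1485]
-0.01 109 [0.0991 0.1268]
0.01 110 [0.1004 0.1267]
0.03 105 [0.1001 0.1271]
0.05 46 [0.1001 0.127 ]
```

View pics/f.png

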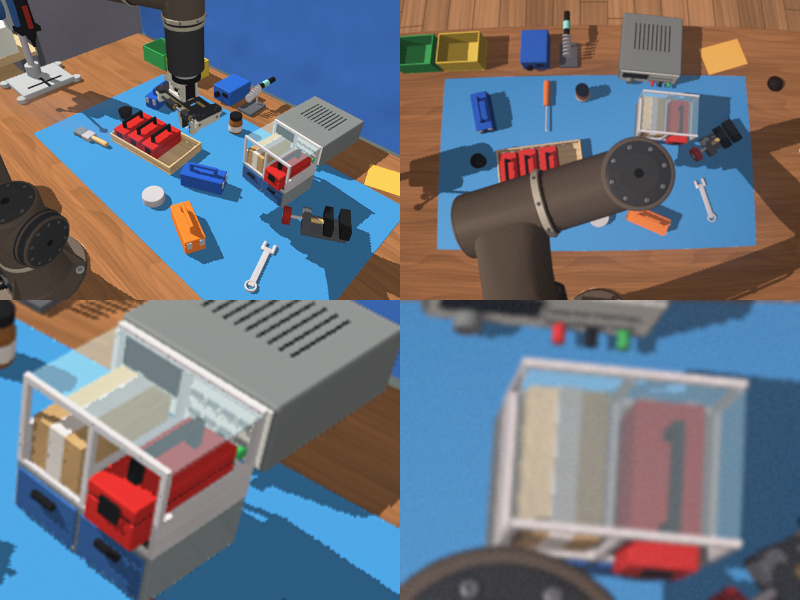

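The red case sits in the free bay, handle up, sticking out about 12 mm (rear at bay x −0.078 including the latch, seen at (110,500)). The three empty cases stand in the tray and the other things haven't moved. I'll hand the job in.

```bash
python3 -c "
from plant import job;print(job.close_job())"
```

```text
the job is handed in; nothing more can be done
None
```

I found the full case by hefting (7.9 N, against 2.0 to 2.5 N for the other three) and pushed it against the free bay's back stop, handle up and lengthwise; the empty cases still stand in the tray, and I handed the job in at about 21 s without a verdict being returned.

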